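# Index the handle carrier to the middle station

### The job

Two carriers stand on two parallel slide rails, each stopped short between its first (left) and its middle station. Push the carrier that holds the teal tool handle along its rail to the right, to the middle station, so that it rests in the detent there with its pointer at the middle marker post, and let go of it. Leave the other carrier, with the wire whisk head, where it is.

Things in the scene. Friction and masses are not known exactly. Their poses are not given: they have to be found in the camera images.
- handle_carrier (a joint): Travel (m) of the teal handle's carrier: 0 first (left), 0.13 middle, 0.26 last (right) station; grows to the right (rail's -y). Grey deck 250 x 76 mm, top 54 mm above the bench; handle and strap reach 82 mm. Slides with under 1 N and stays where left. A sprung roller climbs a bump 12 mm before each station (about 6 N), then drops and draws the carrier to the centre from 8 mm off.
- handle_post (a point): Top centre of the round black push post on the teal handle's carrier: 99 mm above the bench, 45 mm above the deck, 20 mm thick (cap 26 mm, top 9 mm). It stands on the centre line, 100 mm left (+y) of the carrier's middle; the deck goes on 25 mm to its left, and 30 mm are free to its right. Push it or pinch it from above. Axes: y along the rail to the left, x across, away from the robot, z up.
- handle_station (a point): Top of the middle of three equal upright steel tabs (10 mm wide, 50 mm high, 130 mm apart) on the near side of the teal handle's rail, 50 mm from its centre line. At this station the small steel pointer in the middle of the carrier's near edge stands at this tab, and the push post 100 mm left of it along the rail. Axes as handle_post.
- whisk_post (a point): Top centre of the push post on the other carrier, which holds a wire whisk head and is to be left alone. Rail, carrier and post are the same as the other's, nearly parallel to it (within 8 degrees), 100 to 180 mm nearer to the robot or farther away; whisk and strap reach 93 mm above the bench. Axes as handle_post.

How it is judged:
At the end, for the whole second after the job is handed in: The carrier with the teal handle is at the middle station, within 10 mm (travel 0.12 to 0.14), and at rest; the whisk carrier has not been moved (value of joint handle_carrier between 0.12 and 0.14 m and velocity of joint handle_carrier between -0.01 and 0.01 m/s); the robot touches nothing.
It fails at once if the carrier with the whisk head is moved by more than 15 mm (distance of whisk_post from where it was at the start of the episode above 0.015 m).
It also fails if it takes over 32 s, if anything falls off the work surface, if the arm or the gripper's body presses on something with over 40 N, if the wrist force passes 120 N, or if a joint passes its speed limit or range.

### The arm

A 6-joint arm with a two-finger parallel gripper is mounted at the origin on a cart in front of the work surface, level with it; the furniture and walls round the work are solid. World frame = base frame: x ahead of the robot, y to its left, z up, the work surface at z = 0. Lengths are in m, angles in rad, forces in N, time in s.
With the tool pointing down it reaches from about 0.35 to 0.95 m from the base axis. Payload 17.4 kg.
Tool frame: the origin (TCP) lies at the very end of the fingers, on their centre line; the grasp point (between the pads) lies 19 mm behind it; x points along the fingers, z is the direction in which the jaws open and shut, and the axes are right-handed (so a half turn about x gives the same grasp; the last joint's range is limited). The gripper opens to 93 mm and grips with 3 to 60 N. Pads are 15 mm wide; open, the fingers measure 128 mm over their backs; the gripper's body (75 mm by 188 mm) begins 65 mm behind the grasp point.
Start: joints at [-1.251, 0.116, 1.442, -0, 1.584, -0.038], TCP at [0.236, -0.632, 0.219] pointing down, gripper open.
Joint ranges: [-2.83, 2.83], [-0.83, 2.19], [0.07, 2.5], [-1.14, 4.28], [0.01, 3], [-2.97, 2.97]. Speed limits (rad/s): [1.89, 1.89, 2.22, 3.14, 3.14, 3.14].

### API

Orientations are given as a rotation vector (axis times angle).
In Python, from rig import r gives the robot as it stands. Calls block until the motion is done:
- r.goto(position, orientation): joint-space move of the TCP to a pose.
- r.move_l(position, ori=None, rate=0.15, force_limit=None): straight line of the TCP; ori=None keeps the orientation; rate is the mean speed in m/s. With force_limit (N) it stops when the force on the tool has changed by that much, and returns True; else False.
- r.movej(angles): joint-space move.
- r.gripper_to(opening, force=None): opening from 0.0 (shut) to 1.0 (fully open); force is the grip in N (None keeps the last); returns when the fingers have stopped.
- r.sleep(seconds).
- r.ik(position, orientation): joint angles nearest the present ones, or None.
- r.snapshot(name): name is "scene" or "top" or "wrist"; returns the picture (420x560x3 uint8, blue, green, red); there is no depth.
- r.camera_params(name): a dict with "camera_matrix" (3x3 intrinsics, pixels), "world_from_camera" (4x4, takes a point from camera to world coordinates). Camera axes: x right, y up, looking along -z (the intrinsics and any distortion apply to the point x, -y, -z); pixel columns grow to the right and rows downward; lengths in m; the calibration is good to about 2 mm. A picture is of the moment at which its call begins: read the wrist's pose just before it. camera_params takes no time and is no camera call; for the wrist camera it gives the pose at the moment of the call.
A pose or a line that the arm cannot do raises r.IKError and nothing moves.
- r.sign_off(): hands the job in, once; it reports no verdict.
Readings, each from a call of its own:
- r.get_t(): time.
- r.get_joint_positions(): joint angles.
- r.get_qvel(): joint speeds.
- r.get_effort(): joint torques, N m.
- r.get_ee_pos(): TCP position.
- r.get_ee_rot(): TCP orientation.
- r.get_contact_force(): force on the tool from outside, world axes, zero at the start.
- r.get_wrist_torque(): the same for the moment, N m.
- r.get_width(): opening from 0.0 (shut) to 1.0 (fully open).
Only numpy, scipy, OpenCV 4.12 (cv2) and the standard library are available. Lean on these libraries where they do the work, as an engineer would, in place of code of your own. Each camera call takes 0.05 s, during which the arm holds its last target.

## Working session

There is one attempt and no reset: what is moved stays moved. The work goes in short steps, each a Python script; the robot and the scene stay as the last script left them, time stands still between calls to the robot, and variables do not carry over. Pictures are saved under pics/ and viewed, and the job is handed in when it is done.

```bash
mkdir -p pics; ls
python3 - <<'E'
from rig import r
import cv2
for n in("scene","top","wrist"):
    cv2.imwrite(f"pics/{n}0.png",r.snapshot(n)); p=r.camera_params(n); print(n,p)
print(r.get_t(),r.get_ee_pos(),r.get_ee_rot())
E
```

```text
pics
scene {'camera_matrix': array([[452.23306164,   0.        , 282.37475956],
       [  0.        , 452.23306164, 207.24637012],
       [  0.        ,   0.        ,   1.        ]]), 'world_from_camera': array([[-0.90277263,  0.23740027, -0.35866793,  0.23865154],
       [-0.4301116 , -0.49368641,  0.75582918,  0.69993969],
       [ 0.00236457,  0.83660913,  0.54779518,  0.58174915],
       [ 0.        ,  0.        ,  0.        ,  1.        ]])}
top {'camera_matrix': array([[436.61296284,   0.        , 280.72686233],
       [  0.        , 436.61296284, 213.15023796],
       [  0.        ,   0.        ,   1.        ]]), 'world_from_camera': array([[ 0.01646842,  0.99218615, -0.12367468,  0.42639904],
       [-0.99965974,  0.01884103,  0.01803921,  0.08193743],
       [ 0.02022842,  0.12333553,  0.99215884,  0.95442749],
       [ 0.        ,  0.        ,  0.        ,  1.        ]])}
wrist {'camera_matrix': array([[377.24362133,   0.        , 286.82998429],
       [  0.        , 377.24362133, 215.03814486],
       [  0.        ,   0.        ,   1.        ]]), 'world_from_camera': array([[ 3.50983560e-01,  8.94275130e-01,  2.77637410e-01,
         3.13931706e-01],
       [-9.36381471e-01,  3.35368732e-01,  1.03525624e-01,
        -6.04066105e-01],
       [-5.30515383e-04, -2.96310319e-01,  9.55091573e-01,
         3.84335382e-01],
       [ 0.00000000e+00,  0.00000000e+00,  0.00000000e+00,
         1.00000000e+00]])}
0.15 [ 0.23635121 -0.63211798  0.21811275] [ 0.94219925  1.35819565 -0.94136504]
```

View pics/top0.png

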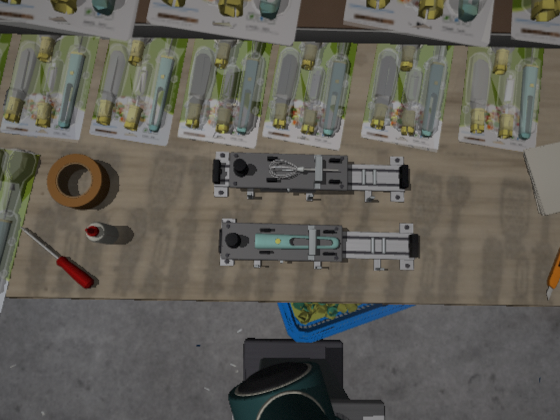

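View pics/scene0.png

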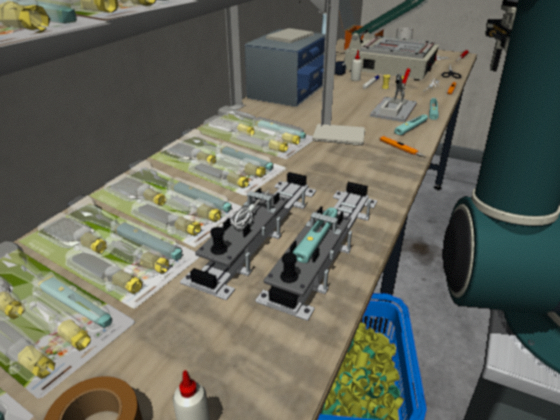

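The top view shows the teal handle's carrier on the near rail (post ≈ (233,240)) and the whisk carrier on the far rail (post ≈ (240,167)). I'll enlarge it to measure.

Run:
```python
import cv2
a=cv2.imread("pics/top0.png")[205:280,205:430]
cv2.imwrite("pics/topz.png",cv2.resize(a,None,fx=3.5,fy=3.5,interpolation=cv2.INTER_CUBIC))
a=cv2.imread("pics/scene0.png")[170:320,180:380]
cv2.imwrite("pics/scz.png",cv2.resize(a,None,fx=4,fy=4,interpolation=cv2.INTER_CUBIC))
```

```text
(no output)
```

View pics/topz.png

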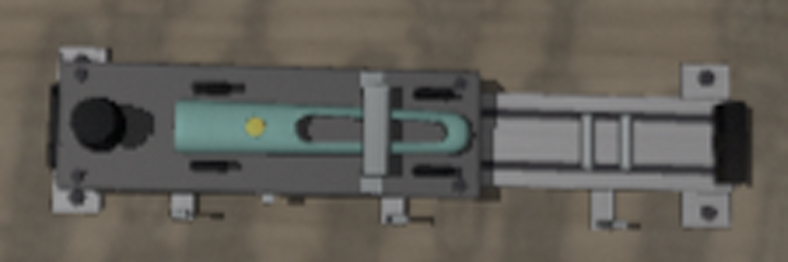

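View pics/scz.png

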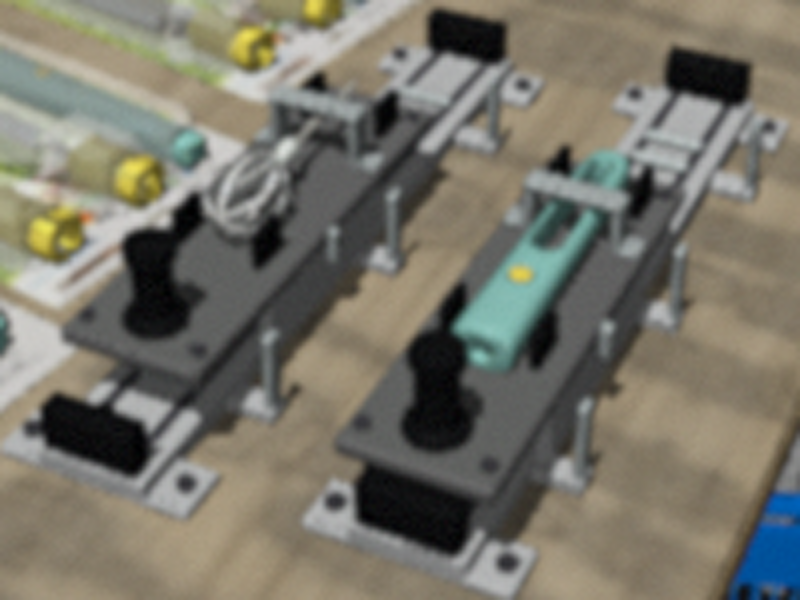

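Both views are clear. In the scene crop, the near rail's tab tops are at (587,403), (681,248) and (755,125) and its post cap is at (437,345). In the top crop the cap is at (98,122).

```bash
cat > h.py <<'E'
import numpy as np
from rig import r
def ray(n,u,v):
    p=r.camera_params(n);K=p["camera_matrix"];T=p["world_from_camera"]
    d=T[:3,:3]@np.array([(u-K[0,2])/K[0,0],-(v-K[1,2])/K[1,1],-1]);return T[:3,3],d
def onz(n,u,v,z):
    o,d=ray(n,u,v);return o+d*(z-o[2])/d[2]
def proj(n,P):
    p=r.camera_params(n);K=p["camera_matrix"];T=p["world_from_camera"]
    c=T[:3,:3].T@(np.array(P)-T[:3,3]);return K[0,0]*c[0]/-c[2]+K[0,2],K[1,2]+K[1,1]*c[1]/c[2]
E
python3 - <<'E'
from h import *
np.set_printoptions(precision=4,suppress=True)
S=lambda u,v:(180+u/4-.375,170+v/4-.375)
T=lambda u,v:(205+u/3.5-.36,205+v/3.5-.36)
for k,p in dict(t1=(587,401),t2=(681,246),t3=(755,124),ptr=(608,323)).items(): print(k,onz("scene",*S(*p),.05))
print("post s",onz("scene",*S(437,343),.095)," t",onz("top",*T(98,122),.095))
print("whisk s",onz("scene",*S(152,240),.095))
for k,p in dict(tl=(62,63),tr=(478,72),br=(478,198),bl=(57,190)).items(): print(k,onz("top",*T(*p),.054))
print("ptr t",onz("top",*T(270,198),.05))
for k,p in dict(f1=(183,212),f2=(394,216),f3=(603,222)).items(): print(k,onz("top",*T(*p),.0))
for k,p in dict(br=(733,228),bl=(53,212),tl=(60,47),tr=(728,65)).items(): print('plate',k,onz("top",*T(*p),.003))
E
```

```text
t1 [0.4294 0.1154 0.05  ]
t2 [ 0.4286 -0.0137  0.05  ]
t3 [ 0.4279 -0.1396  0.05  ]
ptr [0.4401 0.0595 0.05  ]
post s [0.4836 0.1576 0.095 ]  t [0.4796 0.1599 0.095 ]
whisk s [0.6318 0.1469 0.095 ]
tl [0.5166 0.1859 0.054 ]
tr [ 0.5158 -0.0605  0.054 ]
br [ 0.4414 -0.0605  0.054 ]
bl [0.4419 0.1864 0.054 ]
ptr t [0.4394 0.0617 0.05  ]
f1 [0.4306 0.1143 0.    ]
f2 [ 0.4303 -0.0167  0.    ]
f3 [ 0.4288 -0.147   0.    ]
plate br [ 0.4264 -0.2274  0.003 ]
plate bl [0.4293 0.1943 0.003 ]
plate tl [0.5317 0.1934 0.003 ]
plate tr [ 0.5282 -0.2264  0.003 ]
```

Run:
```python
from h import *
from scipy.spatial.transform import Rotation as R
import cv2
q=np.array(r.get_joint_positions()); best=None
for s in(1,-1):
    z=np.array([0.,s,0]);x=np.array([0,0,-1.]);M=np.c_[x,np.cross(z,x),z]
    o=R.from_matrix(M).as_rotvec(); j=r.ik([.481,.159,.20],o); print(s,j)
    if j is not None:
        c=np.abs(np.array(j)-q).max()
        if best is None or c<best[0]: best=(c,o)
np.save("ori.npy",best[1])
r.gripper_to(0.36,force=20)
r.goto([.481,.159,.20],best[1])
print(r.get_t(),r.get_ee_pos(),r.get_width())
np.save("wc.npy",r.camera_params("wrist")["world_from_camera"])
cv2.imwrite("pics/w1.png",r.snapshot("wrist"))
cv2.imwrite("pics/s1.png",r.snapshot("scene"))
```

```text
1 [ 0.26889668 -0.25164883  1.82093621  0.          1.57230527 -1.30189965]
-1 [ 2.68896677e-01 -2.51648830e-01  1.82093621e+00 -4.44089210e-16
  1.57230527e+00  1.83969300e+00]
4.125 [0.48124867 0.15855325 0.20001452] 0.3613201709655948
```

View pics/w1.png

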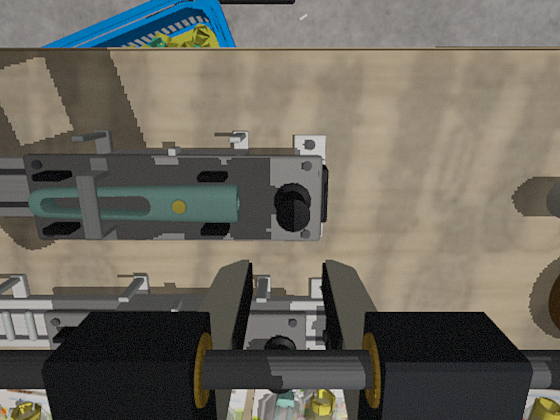

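View pics/s1.png

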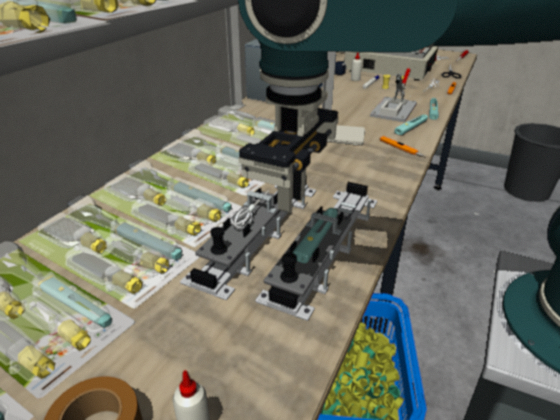

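The wrist view shows the post at about (292,208), with the teal handle to its left in the picture. The fingers straddle column 288.

Run:
```python
from h import *
import cv2
print(r.camera_params("wrist")["world_from_camera"].round(3))
for z in(.054,.095,.099): print(z,[onz("wrist",292,v,z).round(4).tolist() for v in(195,203,216)])
print("proj",proj("wrist",[.481,.159,.095]),proj("wrist",[.481,.159,.054]),proj("wrist",r.get_ee_pos()),proj("scene",r.get_ee_pos()))
print("tabs z.05",onz("wrist",240,134,.05),onz("wrist",101,133,.05),"ptr",onz("wrist",172,150,.05))
a=cv2.imread("pics/w1.png")[120:250,20:340];cv2.imwrite("pics/w1z.png",cv2.resize(a,None,fx=2.5,fy=2.5,interpolation=2))
```

```text
[[ 0.    -0.955 -0.296  0.398]
 [ 1.    -0.     0.001  0.158]
 [-0.001 -0.296  0.955  0.366]
 [ 0.     0.     0.     1.   ]]
0.054 [[0.4771, 0.1621, 0.054], [0.4842, 0.1621, 0.054], [0.4959, 0.1622, 0.054]]
0.095 [[0.4668, 0.1616, 0.095], [0.4729, 0.1616, 0.095], [0.4831, 0.1616, 0.095]]
0.099 [[0.4658, 0.1615, 0.099], [0.4718, 0.1615, 0.099], [0.4818, 0.1616, 0.099]]
proj (np.float64(288.5259689158304), np.float64(213.342545970993)) (np.float64(288.3455101191229), np.float64(199.37879958115258)) (np.float64(288.4768097570011), np.float64(276.663243789097)) (np.float64(290.6983049872042), np.float64(203.75651291279453))
tabs z.05 [0.42646056 0.11917602 0.05      ] [0.42564346 0.00489188 0.05      ] ptr [0.43953997 0.06203582 0.05      ]
```

View pics/w1z.png

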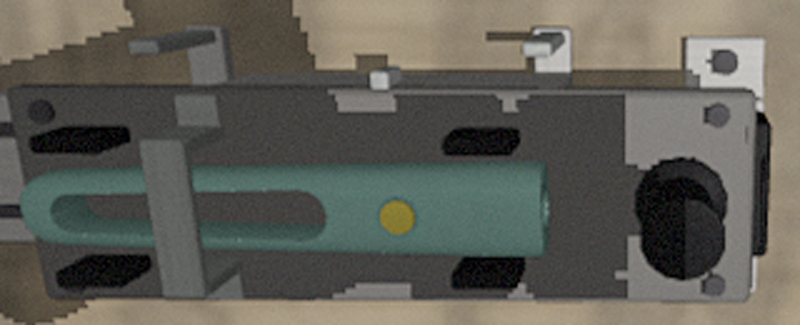

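Run:
```python
from h import *
import cv2
print("midtab",onz("wrist",76,138,.05))
r.gripper_to(0.385)
r.move_l([.481,.161,.115],rate=.12)
print(r.get_t(),r.get_ee_pos(),r.get_contact_force())
cv2.imwrite("pics/w2.png",r.snapshot("wrist"))
```

```text
midtab [ 0.42969001 -0.0163424   0.05      ]
5.375 [0.48133335 0.16109121 0.11576137] [-1.36314986 -0.44489129  0.63200151]
```

View pics/w2.png

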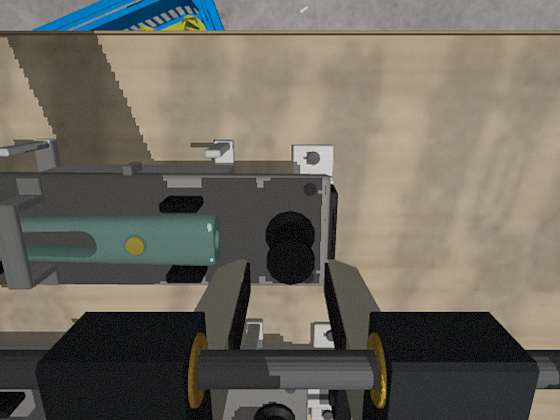

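The cap, at (290,262), is centred between the fingers (about 248 to 328 at the tips), so I'll descend, grip and slide.

Run:
```python
from h import *
import cv2
hit=r.move_l([.481,.162,.063],rate=.08,force_limit=12)
print("hit",hit,r.get_ee_pos(),r.get_contact_force())
if not hit:
    r.gripper_to(0.0,force=20)
    print("width",r.get_width()*93,r.get_contact_force(),r.get_t())
    hit=r.move_l([.4805,.085,.063],rate=.06,force_limit=30)
    print("hit",hit,r.get_ee_pos(),r.get_contact_force(),r.get_width()*93,r.get_t())
    cv2.imwrite("pics/s3.png",r.snapshot("scene")[170:320,180:380].repeat(4,0).repeat(4,1))
    cv2.imwrite("pics/w3.png",r.snapshot("wrist"))
```

```text
hit False [0.48118834 0.16205291 0.06330204] [-0.04317209  0.05059416 -0.21665118]
width 24.9581406916155 [-1.14403712  0.51511191  3.70839826] 6.5833
hit False [0.48078049 0.08478182 0.06344052] [-0.16224296 -1.35058133  5.47050543] 24.675118380531593 8.0167
```

View pics/s3.png

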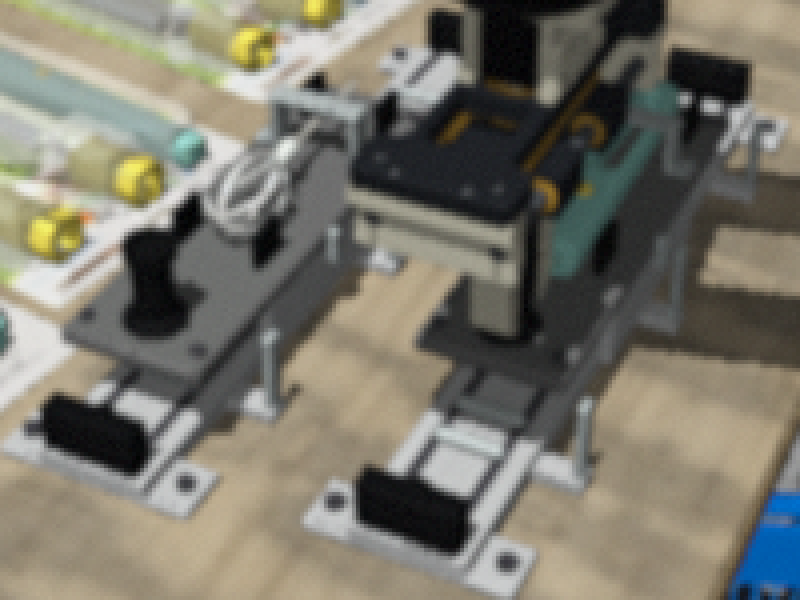

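View pics/w3.png

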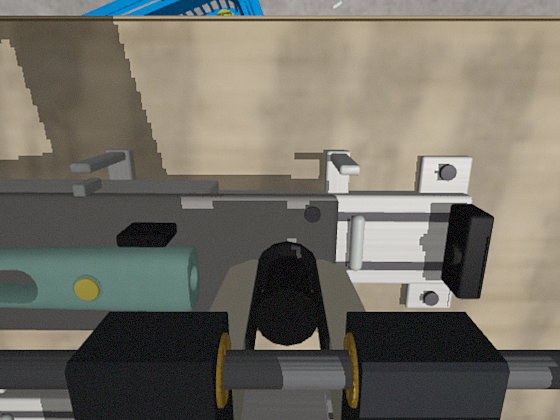

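The carrier came along: in the wrist view the pointer, at (80,187), lines up with the middle tab at (80,167). The whisk carrier looks unchanged. I'll release and retreat.

Run:
```python
from h import *
import cv2
r.gripper_to(0.385); r.sleep(.3)
print(r.get_contact_force())
p=r.get_ee_pos(); r.move_l([p[0],p[1],.22],rate=.12)
np.save("wc4.npy",r.camera_params("wrist")["world_from_camera"])
cv2.imwrite("pics/w4.png",r.snapshot("wrist"))
r.goto([.40,-.35,.25],np.load("ori.npy"))
cv2.imwrite("pics/top4.png",r.snapshot("top"));cv2.imwrite("pics/scene4.png",r.snapshot("scene"))
print(r.get_t(),r.get_contact_force())
a=cv2.imread("pics/scene4.png")[170:320,180:380]
cv2.imwrite("pics/scz4.png",cv2.resize(a,None,fx=4,fy=4,interpolation=cv2.INTER_CUBIC))
a=cv2.imread("pics/top4.png")
b=cv2.imread("pics/top0.png")
c=np.vstack([cv2.resize(i[140:275,205:430],None,fx=2.2,fy=2.2,interpolation=2) for i in(b,a)])
cv2.imwrite("pics/topc.png",c)
```

```text
[-0.0042222   0.01574839  0.97788902]
12.1 [ 1.43720746 -0.30700398 -0.00559881]
```

View pics/scz4.png

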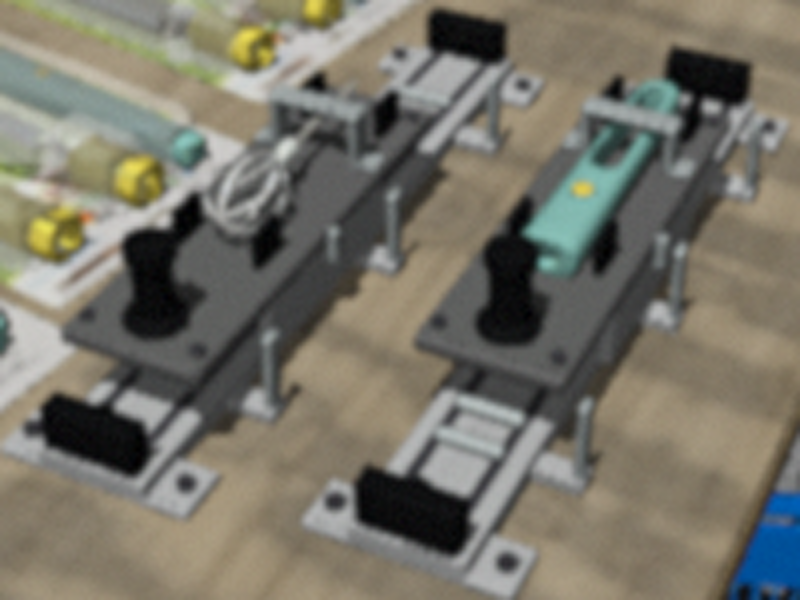

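View pics/topc.png

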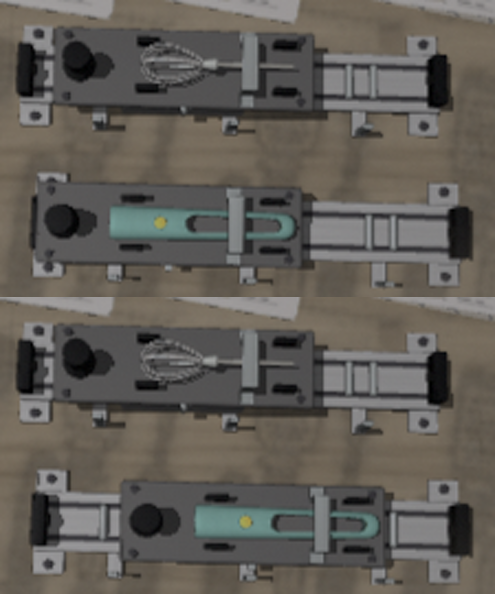

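Run:
```python
from h import *
S=lambda u,v:(180+u/4-.375,170+v/4-.375)
print("ptr",onz("scene",*S(661,236),.05),"tab",onz("scene",*S(681,246),.05),"post",onz("scene",*S(511,244),.095))
import cv2
a,b=cv2.imread("pics/top0.png"),cv2.imread("pics/top4.png")
print("whisk diff",cv2.absdiff(a,b)[150:200,210:410].mean())
r.sign_off()
```

```text
ptr [ 0.44036474 -0.01743234  0.05      ] tab [ 0.42864597 -0.01367731  0.05      ] post [0.48287581 0.07878278 0.095     ]
whisk diff 0.7423666666666666
the job is handed in; nothing more can be done
```

I pushed the teal handle's carrier from about 0.054 m travel to the middle station and handed the job in. No verdict was reported. I pinched its post from above, slid it about 77 mm to the right, let go, and moved the arm well clear. The last time reading was about 12 s of the 32 s.

- **Carrier position:** While it was still gripped, the wrist view showed the pointer level with the middle tab. After release, the scene view put the pointer about 4 mm to the right of the tab. The start of the post checks out to within 1 mm across views, but tab readings differ by up to 3 mm, so I read this as within pixel and calibration error. That is inside the 10 mm tolerance and the 8 mm detent pull-in. I didn't track down the difference or nudge the carrier again.
- **Whisk carrier:** It looks the same before and after in the top view, with a mean difference of 0.7 grey levels, so I take it as unmoved.
- **Contact:** The arm ended well clear of the rails. The force reading was 1.4 N or less, about what it showed in free air before the grasp.
- **Not checked:** I didn't measure the carrier's speed after release. I only saw it in place in the pictures taken after the arm had moved away.

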